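# Hang up the ear defenders at the injector test bench

### The arm

A 6-joint arm with a two-finger parallel gripper is mounted at the origin on the work surface. World frame = base frame: x ahead of the robot, y to its left, z up, the work surface at z = 0. Lengths are in m, angles in rad, forces in N, time in s.
With the tool pointing down it reaches from about 0.2 to 0.875 m from the base axis. Payload 3.4 kg.
Tool frame: the origin (TCP) lies midway between the tips of the shut fingers; the grasp point (between the pads) lies robot.hold_point_z behind it (robot.hold_point_z is the distance from the TCP to the grasp point, in m); z points along the fingers, y is the line along which they close (so a half turn about z gives the same grasp; the last joint's range is limited). The gripper opens to 94 mm and grips with 3 to 60 N. Pads are 16 mm wide; open, the fingers measure 119 mm over their backs; the gripper's body (75 mm by 177 mm) begins 78 mm behind the grasp point.
Start: joints at [-1.468, 0.276, 1.505, -0, 1.361, -0.121], TCP at [0.128, -0.561, 0.205] pointing down, gripper open.
Joint ranges: [-2.89, 2.89], [-0.75, 2.08], [0.22, 2.7], [-1.18, 4.32], [0.11, 2.71], [-2.7, 2.7]. Speed limits (rad/s): [2.57, 2.57, 3.14, 3.14, 3.14, 3.14].

### API

Orientations are given as a unit quaternion [w, x, y, z].
In Python, from workcell import robot, eyes gives the robot as it stands. The module is installed in compiled form; this text tells all that it offers.
- The arm moves only by the tool arm_command, never from a script. Its argument "steps" is text: rows parted by semicolons, each of 7 numbers parted by spaces: the shift along the tool's x, y, z in m, then the turn, a rotation vector about the tool's x, y, z in rad, then the closure, from 0 (fully open) to 1 (shut). A call has 1 to 20 rows; each row shifts and turns the commanded pose from where the row before left it, along the tool's axes as they then stand; what a row does not reach is not made up. A row lasts 1/10 s, in which the tool goes at most 50 mm and 8.59 degrees, less where a joint would pass 70% of its speed; a pose out of reach is approached as far as the arm can. A call with a gripper value outside its range is refused whole. The fingers move at their own pace and stop on an object; "grip_force" is the grip in N (left out, the last holds). Time passes only in rows, so rows that do not move let the fingers close. It gives the time, the measured TCP pose, the force, the opening and the grip force at its end, in the units of the state.
- robot.state(): the state, without advancing time (a new reading comes with each control period).
- eyes.grab_frame(name): name is "scene" or "top" or "wrist"; returns a dict with "frame" (420x560x3 uint8, red, green, blue), "range_z" (420x560 float32, m along the optical axis (not along the pixel's ray), 0 where there is no reading), "intrinsics" (3x3 intrinsics, pixels), "rvec" (rotation vector, rad) and "tvec" (3), from world to camera coordinates, as OpenCV has them; the wrist camera has in their place "mount" (4x4, takes a point from camera to tool coordinates, whose origin is the TCP and whose axes are the flange's). Camera axes: x right, y down, z forward; pixel columns grow to the right and rows downward; lengths in m; the calibration is good to about 2 mm. A picture is of the moment at which its call begins: read the wrist's pose just before it.
- robot.close_job(): hands the job in; it is judged then, once.
The state is a dict: "t": time; "joints": joint angles; "dq": joint speeds; "effort": joint torques, N m; "tool_pos": TCP position; "eef_rot": TCP orientation; "force": force on the tool from outside, world axes, zero at the start; "wrist_torque": the same for the moment, N m; "gripper_width": finger opening in m; "gripper_force": force on a finger pad.
Only numpy, scipy, OpenCV 4.12 (cv2) and the standard library are available. Lean on these libraries where they do the work, as an engineer would, in place of code of your own. Each camera call takes 0.05 s, during which the arm holds its last target. There are 200 camera calls.

### The job

Hang the blue ear defenders on the aluminium rail: lower them onto it from above so that the padded headband rests across the bar, one cup hanging on each side, squarely and clear of the two posts, and let go. Do not drop them from a height, and leave the orange pair and the glass beaker where they are.

Things in the scene. Friction and masses are not known exactly. Their poses are not given: they have to be found in the camera images.
- ear_blue: Blue-cupped rigid ear defenders, 0.2 kg, 160 mm high, standing on their cups. Origin midway between the cups at their undersides; z up, y cup to cup, ends alike. Crown pad (black, over origin): 26 mm in x, 44 in y, z 142 to 160; grip its 26 mm from above, tips above its underside. 20 mm band slopes from it to y=+-70. Cups 62 mm in x, 72 high, y 46 to 84 mm each side: 92 mm gap.
- ear_orange: Bystander: identical ear defenders but with orange cups, loose on the bench, same origin, axes and sizes. To be left alone.
- hang_rail: Fixed rail: horizontal square aluminium bar 20 x 20 mm, 320 long. Origin on the bench under its middle, z up, bar along x, ends alike. Bar top z = 170 mm. Two 20 mm posts at x = +-150 under the bar, nothing above it; feet 40 x 100 x 8. Hung ear defenders have their x along the bar, pad underside on the bar top, cups 28 mm above the bench.
- beaker: Bystander: empty glass beaker, loose on the bench, 60 mm across, 85 mm high, origin at the centre of its underside. To be left alone.
Not all that is in view belongs to the job. Leave any green or purple look-alike of the ear_blue alone.

How it is judged:
By the outcome, as a careful person would: the job done as asked, in the order asked, and still so for the second after the job is handed in, with the robot touching nothing.
It also fails if it takes over 42 s, if anything falls off the work surface, if the arm or the gripper's body presses on something with over 40 N, if the wrist force passes 120 N, or if a joint passes its speed limit or range.

## Working session

There is one attempt and no reset: what is moved stays moved. The work goes in short steps, Python scripts to look and compute and a tool call to move; the robot and the scene stay as the last step left them, time stands still between calls to the robot, and variables do not carry over. Pictures are saved under pics/ and viewed, at most 10 in all, crops included, and the job is handed in when it is done.

Besides the shell and the picture viewer there is one more tool, called after "Call:" as name(argument=value, ...) on one line, values as JSON. arm_command: Moves the arm, as the interface text tells. Its arguments: {"type":"object","properties":{"steps":{"type":"string"},"grip_force":{"type":"number"}},"required":["steps"]}

```bash
mkdir -p pics; cat > h.py <<'E'
from workcell import robot, eyes
import numpy as np, cv2
from scipy.spatial.transform import Rotation as R
def grab(n):
    f=eyes.grab_frame(n); return f
def cloud(f, T=None):
    d=f["range_z"]; K=f["intrinsics"]; v,u=np.indices(d.shape)
    P=np.stack([(u-K[0,2])/K[0,0]*d,(v-K[1,2])/K[1,1]*d,d],-1)
    if T is None:
        M=cv2.Rodrigues(np.array(f["rvec"],float))[0]; W=(P-np.array(f["tvec"]).ravel())@M
    else: W=P@T[:3,:3].T+T[:3,3]
    W[d==0]=np.nan; return W
E
python3 - <<'E'
from h import *
ims=[]
for n in("scene","top"):
    f=grab(n); np.savez(n+".npz",**f); ims.append(f["frame"])
    cv2.imwrite(f"pics/{n}.png",f["frame"][:,:,::-1])
    W=cloud(f); hsv=cv2.cvtColor(f["frame"],cv2.COLOR_RGB2HSV)
    for c,(a,b) in dict(blue=(95,125),orange=(5,20),green=(40,85),purple=(126,165)).items():
        m=cv2.inRange(hsv,(a,110,50),(b,255,255))
        k,l,s,ce=cv2.connectedComponentsWithStats(m)
        for i in range(1,k):
            if s[i,4]>60:
                p=W[l==i]; print(n,c,s[i],np.nanmedian(p,0).round(3),np.nanpercentile(p[:,2],[2,98]).round(3))
s=robot.state(); print(robot.hold_point_z,s)
E
```

```text
scene blue [ 251    4   75   60 1124] [-0.105  1.279  0.019] [0.001 0.194]
scene blue [  0   8  17  17 156] [-1.111  0.501  0.255] [0.231 0.286]
scene blue [194  35  27  21 341] [-0.691  1.391 -0.065] [-0.076 -0.057]
scene blue [403  35  23  12 226] [0.521 1.094 0.177] [0.158 0.197]
scene blue [350  54  63  72 831] [0.502 0.679 0.081] [0.014 0.198]
scene blue [ 32  57  21  17 224] [-0.635  0.217  0.202] [0.183 0.22 ]
scene blue [309 107  33  12 194] [0.308 0.618 0.016] [0.011 0.02 ]
scene blue [327 127  53  16 405] [0.468 0.491 0.016] [0.009 0.15 ]
scene blue [255 226  16  12  97] [ 0.467 -0.198  0.069] [0.032 0.074]
scene blue [237 262  27  27 611] [ 0.506 -0.341  0.051] [0.012 0.073]
scene orange [  94    0   58   26 1164] [-0.913  1.007  0.176] [0.163 0.181]
scene orange [184   0  83  13 528] [-0.583  1.313  0.176] [0.161 0.182]
scene orange [ 76   5  13  14 109] [-1.118  0.948  0.176] [0.165 0.221]
scene orange [225  28  39  13 153] [-0.645  1.655 -0.075] [-0.109 -0.067]
scene orange [132  77  41  23 304] [-0.788  1.018 -0.207] [-0.221 -0.042]
scene orange [344 209  20  32 240] [
[... 1580 characters left out ...]
0188 {'t': 0.1, 'joints': array([-1.46798301e+00,  2.76519383e-01,  1.50600641e+00, -1.63118419e-05,
        1.36069946e+00, -1.21021880e-01]), 'dq': array([ 0.00048133,  0.00058995, -0.00155791, -0.00079542, -0.00158598,
        0.00101404]), 'effort': array([ 1.02319966e-03, -4.05453444e+01, -2.37779367e+01,  7.02804141e-02,
        2.98819807e-02, -4.80813708e-05]), 'tool_pos': array([ 0.12755644, -0.56014623,  0.20469835]), 'eef_rot': array([-8.16341050e-04,  9.93743238e-01,  1.11685767e-01, -5.43113606e-07]), 'force': array([ 0.04744438, -0.12234863, -0.17439751]), 'wrist_torque': array([-0.00310948, -0.00036421, -0.05310024]), 'gripper_force': 0.0, 'gripper_width': 0.09398929356459923}
```

View pics/scene.png

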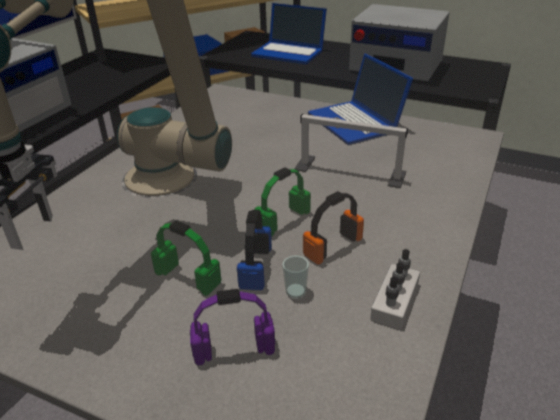

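View pics/top.png

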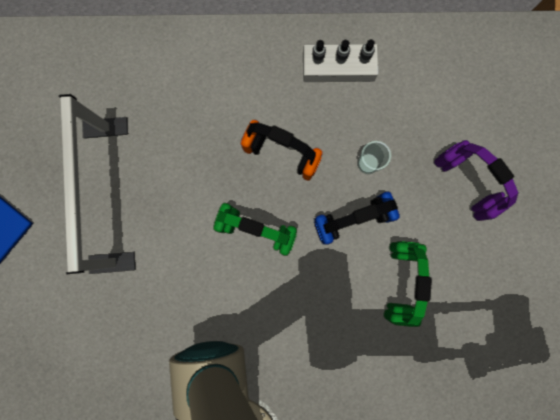

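The scene view shows the blue pair at about (255,245), standing upright between two green pairs, the orange pair and the beaker. The rail is at (350,125). In the top view the blue pad is near (355,217) and the bar runs from (66,97) to (75,272).

```bash
python3 - <<'E'
from h import *
for n in("top","scene"):
    f=dict(np.load(n+".npz")); W=cloud(f); hsv=cv2.cvtColor(f["frame"],cv2.COLOR_RGB2HSV)
    near=np.hypot(W[...,0]-.47,W[...,1]+.265)<.09
    for lo in(.135,.15):
        m=near&(W[...,2]>lo)&(W[...,2]<.18)
        c=cv2.minAreaRect((W[m][:,:2]*1000).astype(np.float32)); print(n,"pad",lo,m.sum(),c,np.percentile(W[m][:,2],[50,98]).round(4))
    m=near&(W[...,2]>.09)&(W[...,2]<.18); c=cv2.minAreaRect((W[m][:,:2]*1000).astype(np.float32)); print("band",c)
    bl=cv2.inRange(hsv,(95,110,50),(125,255,255))>0
    m=(np.hypot(W[...,0]-.47,W[...,1]+.265)<.13)&(W[...,2]>.06)&(W[...,2]<.085)
    c=cv2.minAreaRect((W[m][:,:2]*1000).astype(np.float32)); print("cups",c,(W[m&bl][:,:2].mean(0)))
    m=(W[...,2]>.155)&(W[...,2]<.185)&(W[...,1]>.2)&(W[...,1]<.65)&(W[...,0]>.2)&(W[...,0]<.85)
    m=cv2.morphologyEx(m.astype(np.uint8),cv2.MORPH_OPEN,np.ones((3,3)))
    k,l,s,_=cv2.connectedComponentsWithStats(m)
    for i in range(1,k):
        if s[i,4]>100:
            p=W[l==i]; print(n,"rail",s[i],cv2.minAreaRect((p[:,:2]*1000).astype(np.float32)),np.percentile(p[:,2],[5,50,95]).round(4))
    # heights near the straight path
E
```

```text
top pad 0.135 729 ((477.4368591308594, -263.23345947265625), (25.87375259399414, 111.3495101928711), 19.438079833984375) [0.1527 0.1612]
top pad 0.15 425 ((476.4683837890625, -260.4891662597656), (25.87375259399414, 72.10799407958984), 19.438079833984375) [0.1586 0.1617]
band ((477.4937438964844, -263.3947448730469), (25.87375259399414, 142.3872528076172), 19.438079833984375)
cups ((503.7338562011719, -274.719970703125), (251.1501922607422, 184.9425811767578), 77.83326721191406) [ 0.47199093 -0.24965544]
top rail [  59   94   23  180 2507] ((535.2561645507812, 269.6656494140625), (326.103271484375, 22.422054290771484), 4.9053449630737305) [0.1581 0.1684 0.1707]
scene pad 0.135 301 ((478.3575439453125, -269.5968933105469), (25.693950653076172, 110.17227935791016), 22.07955551147461) [0.1528 0.1621]
scene pad 0.15 181 ((480.6058654785156, -274.5425109863281), (25.631948471069336, 57.97439193725586), 22.925296783447266) [0.1586 0.1623]
band ((477.84637451171875, -268.396484375), (25.704532623291016, 144.33128356933594), 21.927051544189453)
cups ((504.91748046875, -273.6016540527344), (250.58412170410156, 186.31825256347656), 78.59494018554688) [ 0.49281363 -0.2988718 ]
scene rail [397  79  14  12 104] ((595.8881225585938, 629.8406372070312), (17.124956130981445, 65.18724822998047), 57.3444709777832) [0.1563 0.1693 0.1817]
scene rail [300 115 108  22 748] ((534.8646240234375, 266.9789123535156), (326.62469482421875, 35.827816009521484), 4.388228893280029) [0.1566 0.1669 0.1721]
```

Call:
arm_command(steps="0 0 -0.006 0 0 -0.1418 0; 0 0 -0.006 0 0 -0.1418 0; 0 0 -0.006 0 0 -0.1418 0; 0 0 -0.006 0 0 -0.1418 0; 0 0 -0.006 0 0 -0.1418 0; 0 0 -0.006 0 0 -0.1418 0; 0 0 -0.006 0 0 -0.1418 0; 0 0 -0.006 0 0 -0.1418 0; 0 0 -0.006 0 0 -0.1418 0; 0 0 -0.006 0 0 -0.1418 0; 0 0 -0.006 0 0 -0.1418 0; 0 0 -0.006 0 0 -0.1418 0")

```text
t: 1.3
tool_pos: [0.1276, -0.5604, 0.2772]
eef_rot: [-0.0, 0.569, 0.822, 0.0]
force: [-0.1, 0.8, -0.0]
gripper_width: 0.0943
gripper_force: 0.0
```

Call:
arm_command(steps="0.0097 0.0269 0 0 0 0 0; 0.0097 0.0269 0 0 0 0 0; 0.0097 0.0269 0 0 0 0 0; 0.0097 0.0269 0 0 0 0 0; 0.0097 0.0269 0 0 0 0 0; 0.0097 0.0269 0 0 0 0 0; 0.0097 0.0269 0 0 0 0 0; 0.0097 0.0269 0 0 0 0 0; 0.0097 0.0269 0 0 0 0 0; 0.0097 0.0269 0 0 0 0 0; 0.0097 0.0269 0 0 0 0 0; 0.0097 0.0269 0 0 0 0 0; 0.0097 0.0269 0 0 0 0 0; 0.0097 0.0269 0 0 0 0 0; 0.0097 0.0269 0 0 0 0 0; 0.0097 0.0269 0 0 0 0 0; 0 0 0 0 0 0 0; 0 0 0 0 0 0 0")

```text
t: 3.1
tool_pos: [0.4771, -0.2654, 0.277]
eef_rot: [-0.001, 0.571, 0.821, -0.0]
force: [-1.2, -0.2, 0.7]
gripper_width: 0.0939
gripper_force: 0.0
```

```bash
cat >> h.py <<'E'
def tool():
    s=robot.state(); q=s["eef_rot"]; T=np.eye(4); T[:3,:3]=R.from_quat([q[1],q[2],q[3],q[0]]).as_matrix(); T[:3,3]=s["tool_pos"]; return T,s
E
cat > w.py <<'E'
from h import *
import sys
T,s=tool(); f=grab("wrist"); cv2.imwrite(sys.argv[1],f["frame"][:,:,::-1])
W=cloud(f,T@f["mount"]); np.savez("wrist.npz",W=W,**f)
print(s["t"],s["joints"].round(3),T.round(4))
near=np.hypot(W[...,0]-.478,W[...,1]+.266)<.1
for lo in(.1,.135,.15):
    m=near&(W[...,2]>lo)&(W[...,2]<.18)
    if m.sum()>20: print(lo,cv2.minAreaRect((W[m][:,:2]*1000).astype(np.float32)),np.percentile(W[m][:,2],[50,98]))
E
python3 w.py pics/w1.png
```

```text
3.1 [-6.340e-01  2.010e-01  1.433e+00 -1.000e-03  1.510e+00 -9.900e-01] [[-3.485e-01  9.373e-01 -1.500e-03  4.771e-01]
 [ 9.373e-01  3.485e-01 -0.000e+00 -2.654e-01]
 [ 5.000e-04 -1.400e-03 -1.000e+00  2.770e-01]
 [ 0.000e+00  0.000e+00  0.000e+00  1.000e+00]]
0.1 ((475.4712829589844, -264.3028259277344), (25.684341430664062, 141.3505096435547), 20.09772491455078) [0.15094094 0.1612313 ]
0.135 ((475.4758605957031, -264.3152770996094), (25.684341430664062, 110.71841430664062), 20.09772491455078) [0.15337673 0.16130937]
0.15 ((475.5744323730469, -264.5846252441406), (25.684341430664062, 65.59843444824219), 20.09772491455078) [0.15957238 0.16144776]
```

View pics/w1.png

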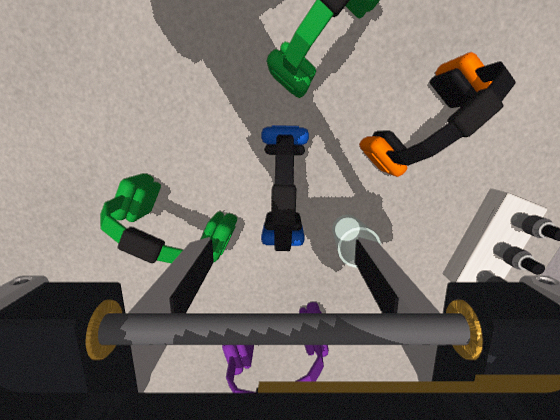

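The wrist view shows the blue pad at about (285,195), centred between the open fingers and aligned with them; the beaker at (355,245) stays well below the finger tips. I'll descend and grip.

Call:
arm_command(steps="0 -0.001 0.02 0 0 0 0; 0 0 0.02 0 0 0 0; 0 0 0.02 0 0 0 0; 0 0 0.02 0 0 0 0; 0 0 0.015 0 0 0 0; 0 0 0.012 0 0 0 0; 0 0 0.012 0 0 0 0; 0 0 0.01 0 0 0 0; 0 0 0 0 0 0 0; 0 0 0 0 0 0 0", grip_force=25)

```text
t: 4.15
tool_pos: [0.4765, -0.2663, 0.1486]
eef_rot: [0.0, 0.571, 0.821, -0.0]
force: [0.7, -0.9, 0.3]
gripper_width: 0.0938
gripper_force: 0.0
```

Call:
arm_command(steps="0 0 0 0 0 0 0.5; 0 0 0 0 0 0 0.65; 0 0 0 0 0 0 0.8; 0 0 0 0 0 0 1; 0 0 0 0 0 0 1; 0 0 0 0 0 0 1; 0 0 0 0 0 0 1; 0 0 0 0 0 0 1; 0 0 0 0 0 0 1; 0 0 0 0 0 0 1; 0 0 0 0 0 0 1; 0 0 0 0 0 0 1")

```text
t: 5.35
tool_pos: [0.4764, -0.266, 0.1484]
eef_rot: [0.0, 0.571, 0.821, -0.0]
force: [-0.2, 0.3, -0.2]
gripper_width: 0.0256
gripper_force: 24.9
```

Call:
arm_command(steps="0 0 -0.01 0 0 0 1; 0 0 -0.02 0 0 0 1; 0 0 -0.02 0 0 0 1; 0 0 -0.02 0 0 0 1; 0 0 -0.02 0 0 0 1; 0 0 -0.02 0 0 0 1; 0 0 -0.02 0 0 0 1; 0 0 -0.02 0 0 0 1; 0 0 -0.02 0 0 0 1; 0 0 -0.02 0 0 0 1; 0 0 -0.02 0 0 0 1; 0 0 -0.02 0 0 0 1; 0 0 0 0 0 0.04 1; 0 0 0 0 0 0.04 1; 0 0 0 0 0 0.04 1; 0 0 0 0 0 0.04 1; 0 0 0 0 0 0.04 1; 0 0 0 0 0 0.04 1; 0 0 0 0 0 0.034 1; 0 0 0 0 0 0 1")

```text
t: 7.35
tool_pos: [0.4761, -0.2659, 0.3786]
eef_rot: [-0.0, 0.678, 0.735, -0.0]
force: [0.1, -0.1, -2.8]
gripper_width: 0.026
gripper_force: 24.9
```

Call:
arm_command(steps="0.012 0.002 0 0 0 0 1; 0.027 0.0052 0 0 0 0 1; 0.028 0.0055 0 0 0 0 1; 0.028 0.0055 0 0 0 0 1; 0.028 0.0055 0 0 0 0 1; 0.028 0.0055 0 0 0 0 1; 0.028 0.0055 0 0 0 0 1; 0.028 0.0055 0 0 0 0 1; 0.028 0.0055 0 0 0 0 1; 0.028 0.0055 0 0 0 0 1; 0.028 0.0055 0 0 0 0 1; 0.028 0.0055 0 0 0 0 1; 0.028 0.0055 0 0 0 0 1; 0.028 0.0055 0 0 0 0 1; 0.028 0.0055 0 0 0 0 1; 0.028 0.0055 0 0 0 0 1; 0.028 0.0055 0 0 0 0 1; 0.028 0.0055 0 0 0 0 1; 0.028 0.0052 0 0 0 0 1; 0.014 0.002 0 0 0 0 1")

```text
t: 9.35
tool_pos: [0.5351, 0.2724, 0.3781]
eef_rot: [-0.001, 0.677, 0.736, 0.0]
force: [-0.1, -0.7, -2.3]
gripper_width: 0.0257
gripper_force: 24.9
```

```bash
python3 - <<'E'
from h import *
T,s=tool(); print(s["t"],T.round(4),s["gripper_width"],s["joints"].round(3),np.degrees(np.arctan2(T[1,1],T[0,1])))
out=[]
for n in("scene","top","wrist"):
    f=grab(n); W=cloud(f,T@f["mount"] if n=="wrist" else None); out.append(f["frame"])
    m=(W[...,2]>.16)&(W[...,2]<.18)&(abs(W[...,0]-.535)<.19)&(abs(W[...,1]-.268)<.05)
    m=cv2.morphologyEx(m.astype(np.uint8),cv2.MORPH_OPEN,np.ones((2,2)))>0
    if m.sum()>50: p=W[m]; print(n,"rail",cv2.minAreaRect((p[:,:2]*1000).astype(np.float32)),np.median(p,0).round(4),cv2.fitLine(p[:,:2].astype(np.float32),cv2.DIST_HUBER,0,.01,.01).ravel())
    hsv=cv2.cvtColor(f["frame"],cv2.COLOR_RGB2HSV)
    bl=(cv2.inRange(hsv,(95,110,50),(125,255,255))>0)&(abs(W[...,0]-T[0,3])<.06)&(abs(W[...,1]-T[1,3])<.12)&(W[...,2]>.17)&(W[...,2]<.35)
    for sg in(1,-1):
        q=W[bl&(sg*(W[...,1]-T[1,3])>0)]
        if len(q)>20: print(n,"cup",sg,len(q),np.percentile(q,[2,50,98],axis=0).round(3).tolist())
    if n!="wrist":
        k=(abs(W[...,0]-T[0,3])<.06)&(abs(W[...,1]-T[1,3])<.08)&(W[...,2]>.3)&(W[...,2]<.395)
    cv2.imwrite(f"pics/h_{n}.png",f["frame"][:,:,::-1])
a=np.hstack([cv2.resize(o,(400,300)) for o in (out[0],out[2])]); cv2.imwrite("pics/h.png",a[:,:,::-1])
E
```

```text
9.35 [[-8.360e-02  9.965e-01 -1.000e-03  5.351e-01]
 [ 9.965e-01  8.360e-02  1.200e-03  2.724e-01]
 [ 1.300e-03 -9.000e-04 -1.000e+00  3.781e-01]
 [ 0.000e+00  0.000e+00  0.000e+00  1.000e+00]] 0.025662601711220697 [3.540e-01 2.760e-01 1.091e+00 1.000e-03 1.775e+00 2.710e-01] 4.794673760214708
scene rail ((608.9185180664062, 370.2736511230469), (465.9892578125, 257.1295471191406), 56.31857681274414) [nan nan nan] [0. 0. 0. 0.]
scene cup 1 112 [[0.513, 0.318, 0.24], [0.552, 0.337, 0.296], [0.561, 0.348, 0.303]]
scene cup -1 494 [[0.516, 0.184, 0.243], [0.544, 0.191, 0.276], [0.571, 0.21, 0.304]]
top rail ((nan, nan), (0.0, 0.0), 0.0) [nan nan nan] [0. 0. 0. 0.]
top cup -1 638 [[0.51, 0.193, 0.257], [0.537, 0.2, 0.297], [0.567, 0.214, 0.301]]
wrist rail ((536.4371948242188, 266.98455810546875), (469.3368225097656, 96.80931091308594), 4.576208114624023) [nan nan nan] [0. 0. 0. 0.]
wrist cup 1 1416 [[0.501, 0.333, 0.288], [0.528, 0.346, 0.3], [0.558, 0.355, 0.318]]
wrist cup -1 214 [[0.518, 0.193, 0.297], [0.555, 0.202, 0.302], [0.563, 0.213, 0.303]]
```

View pics/h.png

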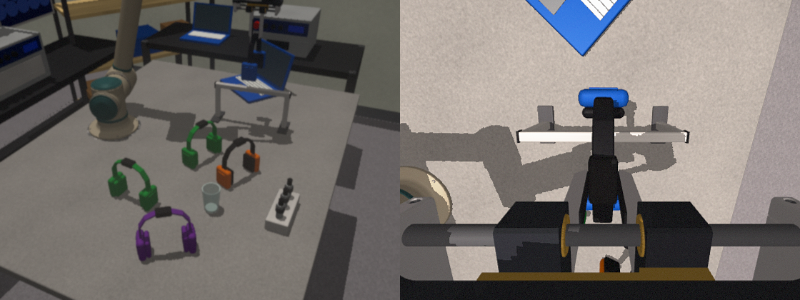

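The left panel shows the blue pair held above the rail at about (255,75), level. The right panel (wrist) shows its band at (603,150) crossing the bar, which runs from (517,135) to (688,137).

```bash
python3 - <<'E'
from h import *
T,s=tool(); c=np.array([.535,.269]); 
for n in("scene","top","wrist","top0"):
    f=dict(np.load("top.npz")) if n=="top0" else grab(n); W=np.nan_to_num(cloud(f,T@f["mount"] if n=="wrist" else None),nan=-9)
    a=np.radians(4.7); e=np.array([np.cos(a),np.sin(a)]); nn=np.array([-e[1],e[0]]); d=W[...,:2]-c; x=d@e; y=d@nn
    m=(abs(W[...,2]-.17)<.004)&(abs(x)<.18)&(abs(y)<.025)
    X,Y=x[m],y[m]
    # mid of the cross-section in bins along the bar
    b=[(t,(np.percentile(Y[abs(X-t)<.01],3)+np.percentile(Y[abs(X-t)<.01],97))/2, np.ptp(np.percentile(Y[abs(X-t)<.01],[3,97]))) for t in np.arange(-.14,.15,.02) if (abs(X-t)<.01).sum()>15]
    b=np.array(b); 
    if len(b)<3: print(n,m.sum()); continue
    p=np.polyfit(b[:,0],b[:,1],1); print(n,m.sum(),"ends",np.percentile(X,[.5,99.5]).round(4),"slope deg",np.degrees(p[0]).round(2),"off mm",p[1]*1e3,"width",b[:,2].mean())
    # held cups in tool axes
    hsv=cv2.cvtColor(f["frame"],cv2.COLOR_RGB2HSV); L=(W-T[:3,3])@T[:3,:3]
    bl=(cv2.inRange(hsv,(95,110,50),(125,255,255))>0)&(abs(L[...,1])<.05)&(abs(L[...,0])<.1)&(L[...,2]>.065)&(L[...,2]<.16)
    for sg in(1,-1):
        q=L[bl&(sg*L[...,0]>0)]
        if len(q)>20: print("  cup",sg,len(q),np.percentile(q,[1,50,99],axis=0).round(4).tolist())
E
```

```text
scene 411 ends [-0.162   0.1611] slope deg -0.13 off mm -3.863850799536217 width 0.0213187610165029
  cup 1 116 [[0.0424, -0.0189, 0.0748], [0.0647, 0.0197, 0.0828], [0.0774, 0.0321, 0.138]]
  cup -1 488 [[-0.0891, -0.0271, 0.0744], [-0.0808, 0.0035, 0.1021], [-0.0627, 0.0303, 0.137]]
top 1533 ends [-0.1616  0.162 ] slope deg 0.09 off mm 0.3788242195296786 width 0.01815574624644398
  cup -1 654 [[-0.0832, -0.0308, 0.0751], [-0.0757, -0.0045, 0.0797], [-0.0613, 0.028, 0.1205]]
wrist 3005 ends [-0.1629  0.1605] slope deg 0.17 off mm 1.819833200810061 width 0.01794646583240467
  cup 1 1402 [[0.061, -0.0284, 0.0675], [0.0747, -0.0, 0.0776], [0.0841, 0.0294, 0.0899]]
  cup -1 207 [[-0.0786, -0.0227, 0.0748], [-0.071, 0.0147, 0.0767], [-0.0592, 0.0219, 0.0841]]
top0 1963 ends [-0.1614  0.1617] slope deg 0.01 off mm 0.36586298913618553 width 0.017953229529031167
```

Call:
arm_command(steps="-0.003 0 0.01 0 0 0 1; 0 0 0.018 0 0 0 1; 0 0 0.018 0 0 0 1; 0 0 0.018 0 0 0 1; 0 0 0.018 0 0 0 1; 0 0 0.018 0 0 0 1; 0 0 0.018 0 0 0 1; 0 0 0.018 0 0 0 1; 0 0 0.018 0 0 0 1; 0 0 0.018 0 0 0 1; 0 0 0.012 0 0 0 1; 0 0 0.008 0 0 0 1; 0 0 0.003 0 0 0 1; 0 0 0 0 0 0 1; 0 0 0 0 0 0 1")

```text
t: 11.15
tool_pos: [0.5367, 0.2666, 0.1842]
eef_rot: [0.0, 0.678, 0.735, 0.001]
force: [-0.6, 0.0, -2.3]
gripper_width: 0.0259
gripper_force: 25.0
```

Call:
arm_command(steps="0 0 0.002 0 0 0 1; 0 0 0.001 0 0 0 1; 0 0 0.001 0 0 0 1; 0 0 0.001 0 0 0 1; 0 0 0 0 0 0 1; 0 0 0 0 0 0 1")

```text
t: 11.75
tool_pos: [0.5361, 0.2665, 0.1784]
eef_rot: [0.0, 0.678, 0.735, -0.0]
force: [-0.3, 0.6, -2.9]
gripper_width: 0.0256
gripper_force: 25.0
```

Call:
arm_command(steps="0.003 0 0 0 0 0 1; 0 0 0.001 0 0 0 1; 0 0 0 0 0 0 1; 0 0 0 0 0 0 1")

```text
t: 12.15
tool_pos: [0.5358, 0.2695, 0.1773]
eef_rot: [0.0, 0.678, 0.735, -0.0]
force: [-0.7, -0.8, -2.8]
gripper_width: 0.0255
gripper_force: 25.0
```

Call:
arm_command(steps="0 0 0.001 0 0 0 1; 0 0 0 0 0 0 1; 0 0 0 0 0 0 1")

```text
t: 12.45
tool_pos: [0.536, 0.2695, 0.1764]
eef_rot: [0.0, 0.678, 0.735, 0.0]
force: [-0.1, 0.5, -2.7]
gripper_width: 0.026
gripper_force: 25.0
```

Call:
arm_command(steps="0 0 0.001 0 0 0 1; 0 0 0 0 0 0 1; 0 0 0 0 0 0 1")

```text
t: 12.75
tool_pos: [0.536, 0.2695, 0.1764]
eef_rot: [0.0, 0.678, 0.735, 0.0]
force: [-2.0, -0.3, 6.5]
gripper_width: 0.0254
gripper_force: 25.0
```

Call:
arm_command(steps="0 0 -0.0007 0 0 0 1; 0 0 0 0 0 0 1; 0 0 0 0 0 0 0.65; 0 0 0 0 0 0 0.6; 0 0 0 0 0 0 0.5; 0 0 0 0 0 0 0.4; 0 0 0 0 0 0 0.3; 0 0 0 0 0 0 0.2; 0 0 0 0 0 0 0.1; 0 0 0 0 0 0 0; 0 0 0 0 0 0 0; 0 0 0 0 0 0 0", grip_force=5)

```text
t: 13.95
tool_pos: [0.5359, 0.2695, 0.1762]
eef_rot: [0.0, 0.678, 0.735, 0.0]
force: [-0.9, 0.3, -0.4]
gripper_width: 0.0933
gripper_force: 0.0
```

Call:
arm_command(steps="0 0 -0.005 0 0 0 0; 0 0 -0.01 0 0 0 0; 0 0 -0.02 0 0 0 0; 0 0 -0.02 0 0 0 0; 0 0 -0.02 0 0 0 0; 0 0 -0.02 0 0 0 0; 0 0 -0.02 0 0 0 0; 0 0 -0.02 0 0 0 0; 0 0 -0.02 0 0 0 0; 0 0 -0.02 0 0 0 0; 0 0 0 0 0 0 0; 0 0 0 0 0 0 0; 0 0 0 0 0 0 0")

```text
t: 15.25
tool_pos: [0.5354, 0.2693, 0.3501]
eef_rot: [-0.0, 0.678, 0.735, -0.001]
force: [-0.0, 1.4, 0.1]
gripper_width: 0.0937
gripper_force: 0.0
```

```bash
python3 - <<'E'
from h import *
T,s=tool(); print(s["t"],s["tool_pos"],s["force"],s["gripper_width"])
f=grab("scene"); g=grab("wrist"); a=np.hstack([cv2.resize(f["frame"][50:200,250:450],(400,300)),cv2.resize(g["frame"],(400,300))]); cv2.imwrite("pics/end.png",a[:,:,::-1])
W=np.nan_to_num(cloud(g,T@g["mount"]),nan=-9)
m=(np.hypot(W[...,0]-.536,W[...,1]-.269)<.1)&(W[...,2]>.176)&(W[...,2]<.21)
print(cv2.minAreaRect((W[m][:,:2]*1000).astype(np.float32)),np.percentile(W[m][:,2],98))
hsv=cv2.cvtColor(g["frame"],cv2.COLOR_RGB2HSV); bl=(cv2.inRange(hsv,(95,110,50),(125,255,255))>0)&(np.hypot(W[...,0]-.536,W[...,1]-.269)<.11)&(W[...,2]>.06)
for sg in(1,-1):
    q=W[bl&(sg*(W[...,1]-.269)>0)]
    if len(q)>10: print(sg,np.percentile(q,[1,50,99],axis=0).round(3).tolist())
E
```

```text
15.25 [0.5353761  0.2692711  0.35006985] [-0.00613132  1.39795126  0.07532989] 0.09369131092992604
((535.6505737304688, 270.9721374511719), (25.553178787231445, 75.6236801147461), 4.215665340423584) 0.1895323740168872
1 [[0.501, 0.329, 0.086], [0.529, 0.343, 0.099], [0.559, 0.354, 0.141]]
-1 [[0.511, 0.191, 0.077], [0.53, 0.203, 0.099], [0.57, 0.224, 0.171]]
```

View pics/end.png

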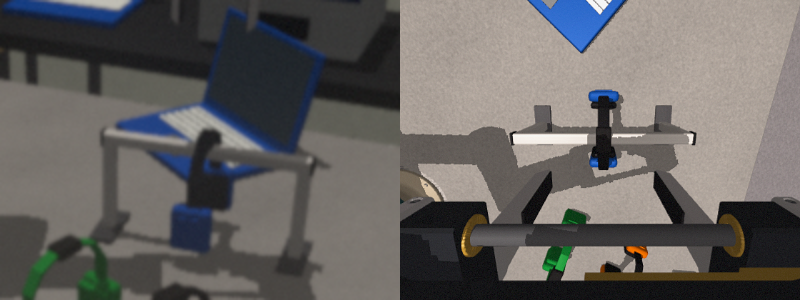

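The blue pair hangs level and square on the bar, with its pad at about (603,137) in the wrist panel and both cup tops at z ≈ 0.099, and the gripper is clear.

```bash
python3 -c "
from workcell import robot; print(robot.close_job())"
```

```text
the job is handed in; nothing more can be done
None
```

The blue ear defenders now hang level and square at mid-rail, one cup each side and clear of the posts; I let go, backed the gripper off, and handed the job in at about 15 s without going near the orange pair or the beaker.

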